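# Shim the rocking balance level

## Task

The laboratory balance rocks because its near left foot is too short. Push the wedge-shaped shim that lies in front of that foot along the desk, thin end first, under the foot until the balance stands level and steady, and leave it there. Keep the shim on the desk, do not press on the balance or shove it out of its place, and do not disturb the vial, the jar or the eraser near it.

Things in the scene. Friction and masses are not known exactly. Their poses are not given: they have to be found in the camera images.
- balance: The balance: a low square loose instrument, 180 x 180 x 61 mm, 1.6 kg, grey with a white top and round steel pan, 16 mm clear of the desk on four dome feet. Origin: under its middle at desk height. x to its back, y to its left. This frame is upright at the start, while the balance leans 0.075 rad to its near left corner; read the lean from pan.
- pan (a point): Centre of the top of the balance's steel pan, 120 mm across, about 61 mm above the desk. z is square to the pan, so vertical only when the balance is level (leaning about 0.075 rad towards the near left corner at the start); x points to the balance's back, y to its left. The housing's front face is 110 mm from here in -x.
- short_foot (a point): Lowest point of the short foot, a dome of 8 mm radius under the near left corner of the balance, 15 mm in from its front and left faces; axes as the pan's. It is 8 mm shorter than the other three feet: on the desk at the start, 8 mm above it when the balance is level.
- shim: The grey shim, loose on the desk in front of the short foot: 105 mm long in x, 46 mm wide in y, 0.09 kg. Origin: centre of its underside; +x points to its thin end. Its ramp is 8 mm high at x = -2 mm, so the balance is level when the short foot stands over about the shim's middle; pushed farther, the shim resists much more and the balance leans the other way. It stays where it is left.
- shim_tail (a point): Centre of the flat upright end face of the shim's push block, the place to push: 12 mm above the desk, at x = -52.5 mm of the shim; axes as the shim's. The block is 24 mm high, 46 mm wide and 25 mm long.
- shim_toe (a point): Middle of the shim's thin end, at desk height, x = +52.5 mm of the shim; axes as the shim's. The thin end is 1.5 mm high; from it the ramp rises evenly over 80 mm to 11 mm, where the push block begins.
- sample_vial: Bystander: small screw-cap vial, 27 mm across and 62 mm high, standing to the left of the shim. Origin: centre of its underside.
- sample_jar: Bystander: wide screw-cap jar, 58 mm across and 70 mm high, standing near the front right corner of the balance. Origin: centre of its underside.
- desk_eraser: Bystander: eraser, 19 x 44 x 12 mm, lying to the right of the shim. Origin: centre of its underside.
There are look-alikes about, which are no part of the job. Leave any orange or red look-alike of the shim alone.

How it is judged (in metres and radians):
At the end, for the whole second after the job is handed in: The balance's pan is level within 0.012 rad (0.7 degrees), with the short foot standing on the ramp of the shim (not over its side edges); the shim lies flat on the desk at rest; the balance has moved less than 30 mm and the vial, jar and eraser less than 20 mm from where they were (angle between pan's own z axis and vertical below 0.012 rad and y of short_foot in the frame of shim between -0.021 and 0.021 m and x of short_foot in the frame of shim between -0.0275 and 0.03 m and angle between shim's own z axis and vertical below 0.03 rad and height (world z) of shim below 0.004 m and angular speed of shim below 0.05 rad/s and linear speed of shim below 0.01 m/s and distance of pan from where it was at the start of the episode below 0.03 m and distance of each of sample_vial, sample_jar, desk_eraser from where it was at the start of the episode below 0.02 m); the robot touches nothing.
It fails at once if the shim is lifted off the desk (by 10 mm) (height (world z) of shim above 0.01 m).
It fails at once if the robot pushes or presses on the balance itself (over 1 N) (contact force between any of the arm, the fingers and balance above 1 N).
It fails at once if the balance is shoved 30 mm or more out of its place (distance of pan from where it was at the start of the episode above 0.03 m).
It fails at once if the vial, the jar or the eraser is moved 20 mm (distance of any of sample_vial, sample_jar, desk_eraser from where it was at the start of the episode above 0.02 m).
It also fails if it takes over 42 s, if anything falls off the work surface, if the arm or the gripper's body presses on something with over 40 N, if the wrist force passes 120 N, or if a joint passes its speed limit or range.

## Robot

A 7-joint arm with a two-finger parallel gripper is mounted at the origin on a cart in front of the work surface, level with it; the furniture and walls round the work are solid. World frame = base frame: x ahead of the robot, y to its left, z up, the work surface at z = 0. Lengths are in m, angles in degrees, forces in N, time in s.
With the tool pointing down it reaches from about 0.425 to 0.875 m from the base axis. Payload 4.7 kg.
Tool frame: the origin (TCP) lies midway between the tips of the shut fingers; the grasp point (between the pads) lies 19 mm behind it; z points along the fingers, x is the direction in which the jaws open and shut, and the axes are right-handed (so a half turn about z gives the same grasp; the last joint's range is limited). The gripper opens to 87 mm and grips with 3 to 60 N. Pads are 19 mm wide; open, the fingers measure 117 mm over their backs; the gripper's body (75 mm by 190 mm) begins 51 mm behind the grasp point.
Start: joints at [64.177, 18.392, -4.016, 83.108, 1.295, 78.541, -3.26], TCP at [0.291, -0.581, 0.223] pointing down, gripper open.
Joint ranges: [-163.93, 163.93], [-17.29, 119.83], [-79.2, 71.16], [3.27, 140.29], [-89.18, 269.18], [5.43, 117.66], [-154.24, 154.24]. Speed limits (degrees/s): [147.25, 147.25, 180, 180, 180, 180, 180].

## Interface

Orientations are given as [roll, pitch, yaw] about the fixed x, y, z axes, in that order (R = Rz(yaw) Ry(pitch) Rx(roll)).
In Python, from cell import telemetry, optics, env gives the robot as it stands.
- The arm moves only by the tool arm_command, never from a script. Its arguments are lists of equal length, an entry for each row: "translation": the shift along the tool's x, y, z in cm, a list of three; "twist": the turn about the tool's z in degrees. In form: {"translation": [[x, y, z], ...], "twist": [twist, ...]}. A call has 1 to 10 rows; each row shifts and turns the pose as measured when the row begins, along the tool's axes as they then stand; what a row does not reach is not made up. A row lasts 1/8 s, in which the tool goes at most 62.5 mm and 10.7 degrees, less where a joint would pass 70% of its speed; a pose out of reach is approached as far as the arm can. A call is refused whole if a number of a shift passes 6.25 or a number of a turn 10.7, either way. A call with a gripper value outside its range is refused whole. "grip" is the opening in per cent of the stroke, from 0 (shut) to 100 (fully open), set as the call begins (left out, the last holds). The fingers move at their own pace and stop on an object; "force" is the grip in N (left out, the last holds). Time passes only in rows, so rows that do not move let the fingers close. It gives the time, the measured TCP pose, the force and the opening at its end, in the units of the state.
- telemetry.get_obs(): the state, without advancing time (a new reading comes with each control period).
- optics.read_camera(name): name is "scene" or "top"; returns a dict with "img" (480x640x3 uint8, blue, green, red), "fx", "fy", "cx", "cy" (pixels), "dist" ([k1, k2, p1, p2, k3] as OpenCV has them; the pictures are not rectified), "extrinsics" (4x4, takes a point from camera to world coordinates). Camera axes: x right, y up, looking along -z (the intrinsics and any distortion apply to the point x, -y, -z); pixel columns grow to the right and rows downward; lengths in m; the calibration is good to about 2 mm. A picture is of the moment at which its call begins. There is no depth.
- env.sign_off(): hands the job in, once; it reports no verdict.
The state is a dict: "time_s": time; "qpos": joint angles; "joint_velocities": joint speeds; "effort": joint torques, N m; "tool_pos": TCP position; "tool_rot": TCP orientation; "force": force on the tool from outside, world axes, zero at the start; "wrist_torque": the same for the moment, N m; "grip_width": finger opening in m.
Only numpy, scipy, OpenCV 4.12 (cv2) and the standard library are available. Lean on these libraries where they do the work, as an engineer would, in place of code of your own. Each camera call takes 0.05 s, during which the arm holds its last target. There are 200 camera calls.

## Working session

There is one attempt and no reset: what is moved stays moved. The work goes in short steps, Python scripts to look and compute and a tool call to move; the robot and the scene stay as the last step left them, time stands still between calls to the robot, and variables do not carry over. Pictures are saved under pics/ and viewed, about 8 in all and at most 12, crops included, and the job is handed in when it is done.

Besides the shell and the picture viewer there is one more tool, called as name([rows], argument=value, ...), one row to a line, values as JSON. arm_command: Moves the arm, as the interface text tells. Its arguments: {"type":"object","properties":{"translation":{"type":"array","items":{"type":"array","items":{"type":"number"}}},"twist":{"type":"array","items":{"type":"number"}},"grip":{"type":"number"},"force":{"type":"number"}},"required":["translation","twist"]}

```bash
ls; mkdir -p pics
cat > h.py <<'E'
import numpy as np, cv2
from cell import telemetry, optics, env
def cam(n,f=None):
    c=optics.read_camera(n)
    if f: cv2.imwrite(f,c["img"])
    return c
def KD(c): return np.array([[c["fx"],0,c["cx"]],[0,c["fy"],c["cy"]],[0,0,1.]]),np.array(c["dist"],float)
def px2w(c,uv,z=0.):
    K,D=KD(c); p=cv2.undistortPoints(np.array(uv,float).reshape(-1,1,2),K,D).reshape(-1,2)
    T=np.array(c["extrinsics"]); d=np.c_[p[:,0],-p[:,1],-np.ones(len(p))]@T[:3,:3].T
    return T[:3,3]+d*((z-T[2,3])/d[:,2])[:,None]
def w2px(c,P):
    K,D=KD(c); T=np.array(c["extrinsics"]); q=(np.array(P,float).reshape(-1,3)-T[:3,3])@T[:3,:3]
    return cv2.projectPoints(q*[1,-1,-1],np.zeros(3),np.zeros(3),K,D)[0].reshape(-1,2)
E
python3 - <<'E'
from h import *
for n in("top","scene"):
    c=cam(n,f"pics/{n}0.png"); print(n,np.round(c["extrinsics"],3).tolist(),c["fx"])
print(telemetry.get_obs())
E
```

```text
pics
top [[0.024, 0.984, -0.177, 0.367], [-1.0, 0.027, 0.012, 0.028], [0.016, 0.176, 0.984, 1.178], [0.0, 0.0, 0.0, 1.0]] 528.8378508252091
scene [[-0.497, 0.492, -0.715, -0.045], [-0.868, -0.279, 0.412, 0.382], [0.003, 0.825, 0.565, 0.559], [0.0, 0.0, 0.0, 1.0]] 457.65609014792415
{'time_s': 0.1, 'qpos': array([64.17755874, 18.4350998 , -4.01682745, 83.16842439,  1.29677023,
       78.54088509, -3.25909159]), 'joint_velocities': array([-0.0686405 , -0.24233263, -0.00922007, -0.15646737,  0.01606032,
        0.0807542 ,  0.0118824 ]), 'effort': array([-1.53230934e-05, -4.92569518e+01, -4.05432070e-01, -3.13398242e+01,
       -6.41608355e-02,  3.94974451e-02,  9.80942559e-05]), 'tool_pos': array([ 0.29108513, -0.58062044,  0.22156333]), 'tool_rot': array([ 1.79993194e+02,  9.90721006e-02, -6.33654673e+01]), 'force': array([-0.85067088, -0.21731049, -0.51929033]), 'wrist_torque': array([ 0.02010303,  0.02994083, -0.00209736]), 'grip_width': 0.08714761582387551}
```

View pics/top0.png

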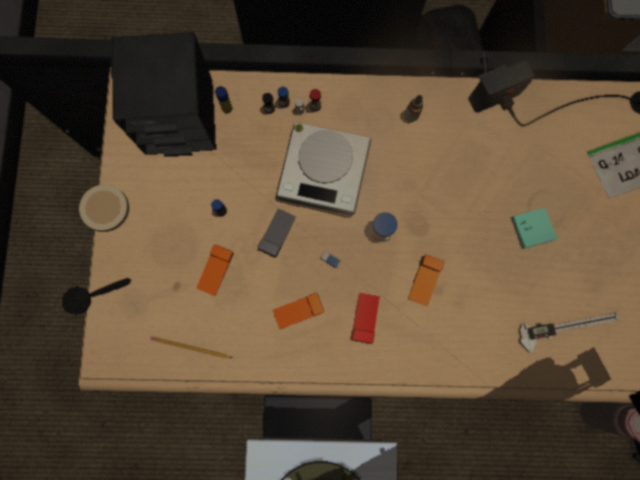

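View pics/scene0.png

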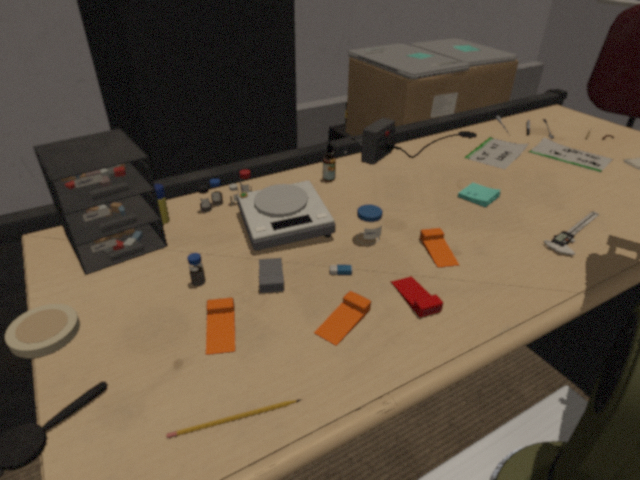

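The top view shows the grey shim at about (277,232), the balance at (325,168) with its front-left corner near (280,200), the vial at (217,207), the eraser at (331,260) and the jar at (384,226). I'll zoom in on the shim area next.

Run:
```python
from h import *
t=cv2.imread("pics/top0.png")[120:280,195:415]; s=cv2.imread("pics/scene0.png")[170:310,180:350]
a=cv2.resize(t,None,fx=3.6,fy=3.6,interpolation=cv2.INTER_CUBIC)
b=cv2.resize(s,None,fx=4,fy=4,interpolation=cv2.INTER_CUBIC)
b=np.clip(b*1.8,0,255).astype('uint8');a=np.clip(a*1.8,0,255).astype('uint8')
cv2.imwrite("pics/t1.png",a);cv2.imwrite("pics/s1.png",b)
```

```text
(no output)
```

View pics/t1.png

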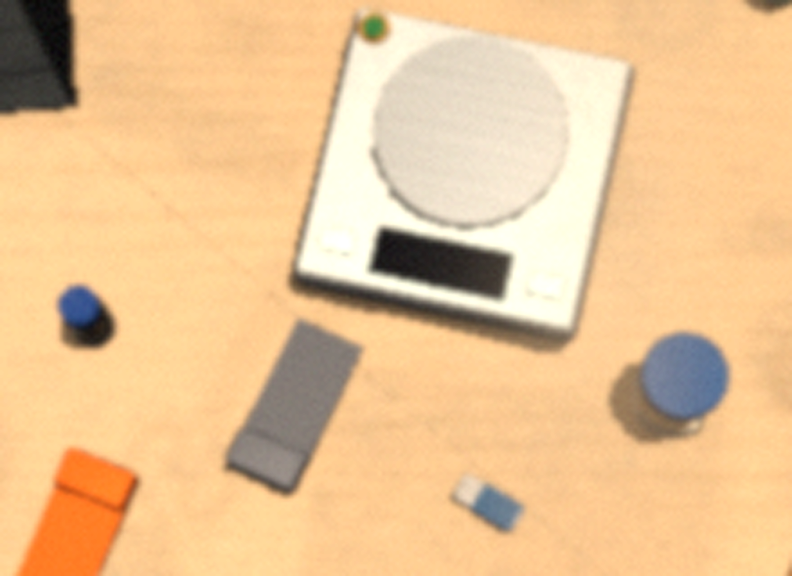

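View pics/s1.png

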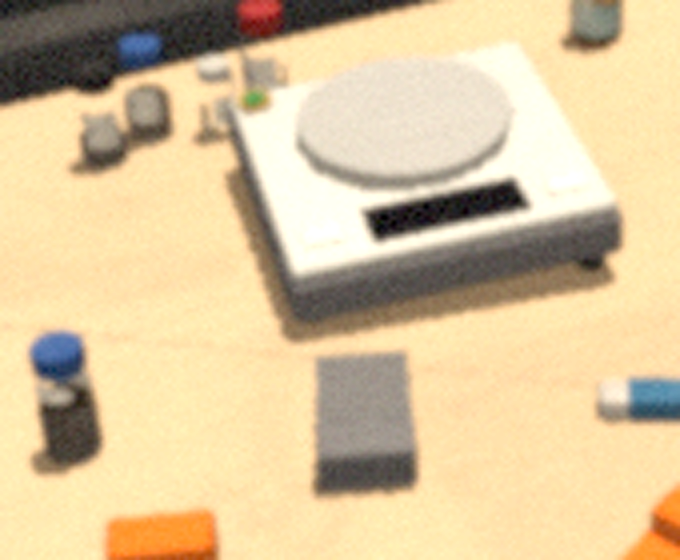

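```bash
cat > m.py <<'E'
from h import *
from scipy.optimize import least_squares
def fit(c,obj,uv,x0):
    def P(q):
        ca,sa=np.cos(q[2]),np.sin(q[2]); o=np.array(obj,float)
        return np.c_[q[0]+ca*o[:,0]-sa*o[:,1],q[1]+sa*o[:,0]+ca*o[:,1],o[:,2]]
    r=least_squares(lambda q:(w2px(c,P(q))-uv).ravel(),x0)
    return r.x,np.abs(r.fun).max()
E
python3 - <<'E'
from m import *
c=cam("top")
U=lambda p:np.array(p,float)/3.6+[195,120]-0.36
sh=[[.0525,.023,.0015],[.0525,-.023,.0015],[-.0525,.023,.024],[-.0525,-.023,.024],[-.0275,.023,.024],[-.0275,-.023,.024]]
uv=U([[302,321],[361,349],[230,462],[290,488],[245,428],[308,455]])
q,e=fit(c,sh,uv,[.5,.1,0]); print("shim",q.round(4),np.degrees(q[2]),e)
q0=q
# leaning tilt ignored but heights by lean .075 about diagonal
L=.09; z=lambda x,y:.058+.0-.075*((-x+y)/2**.5-0)*1 -.0
bal=[[x,y,.052-.053*((-x+y))-.004] for x,y in((-L,L),(-L,-L),(L,L),(L,-L))]
q,e=fit(c,bal,U([[298,272],[577,328],[360,12],[632,65]]),[.65,0,0]); print("bal",q.round(4),np.degrees(q[2]),e)
ca,sa=np.cos(q[2]),np.sin(q[2]); R=np.array([[ca,-sa],[sa,ca]])
foot=q[:2]+R@[-.075,.075]; print("foot",foot)
ca,sa=np.cos(q0[2]),np.sin(q0[2]); R0=np.array([[ca,-sa],[sa,ca]])
print("foot in shim",R0.T@(foot-q0[:2]),"tail",q0[:2]+R0@[-.0525,0],"toe",q0[:2]+R0@[.0525,0])
print("pan",px2w(c,U([[471,130]]),.06))
print("vial jar eraser",px2w(c,U([[82,308]]),.06),px2w(c,U([[685,375]]),.07),px2w(c,U([[487,503]]),.01))
# scene cross-check: foot of shim block
s=cam("scene"); print("scene shim pred",w2px(s,[[*(q0[:2]+R0@[x,y]),zz] for x,y,zz in sh]).round(1).tolist())
print("scene foot",((w2px(s,[[*foot,0]])-[180,170])*4).tolist(),((w2px(s,[[*(q0[:2]+R0@[x,y]),zz] for x,y,zz in sh])-[180,170])*4).round(0).tolist())
E
```

```text
shim [ 0.5928  0.1078 -0.396 ] -22.687646924796297 1.3616731206356008
bal [ 0.7378  0.0061 -0.1916] -10.975027982460364 2.5079169874274783
foot [0.67842471 0.09401133]
foot in shim [0.08428928 0.02032006] tail [0.54438242 0.12802421] toe [0.64125765 0.08752496]
pan [[0.75796452 0.0039486  0.06      ]]
vial jar eraser [[0.63899905 0.23549341 0.06      ]] [[ 0.60566582 -0.12661358  0.07      ]] [[ 0.53420517 -0.01230552  0.01      ]]
scene shim pred [[259.9, 259.2], [282.7, 257.6], [260.7, 284.1], [286.2, 282.1], [260.3, 275.4], [285.2, 273.5]]
scene foot [[323.477384065199, 322.1067488814317]] [[320.0, 357.0], [411.0, 350.0], [323.0, 456.0], [425.0, 448.0], [321.0, 421.0], [421.0, 414.0]]
```

The shim's thin end points at the balance, but its axis is turned about 12° from the balance's and the foot is 20 mm off to its side. Pushing straight would miss. I'll grip the block's sides, keep the shim on the desk, turn it into line and slide it in.

```bash
cat > plan.py <<'E'
import sys; from h import *
x,y,z,yaw,n=map(float,sys.argv[1:6]); n=int(n)
o=telemetry.get_obs(); p=np.array(o["tool_pos"]); w=o["tool_rot"][2]
dy=(yaw-w+180)%360-180; tr=[]
for i in range(n):
    a=np.radians(w+dy*i/n); d=(np.array([x,y,z])-p)/n*100
    tr.append([round(float(v),2) for v in (np.cos(a)*d[0]+np.sin(a)*d[1], np.sin(a)*d[0]-np.cos(a)*d[1], -d[2])])
print(o["time_s"],p.round(4),o["tool_rot"].round(2),o["force"].round(1)); print(tr, round(-dy/n,2))
E
python3 plan.py .554 .124 .2 67.3 16
```

```text
0.2 [ 0.2912 -0.5808  0.2219] [ 1.7999e+02  7.0000e-02 -6.3360e+01] [0.1 0.7 0.2]
[[-3.2, -3.44, 0.14], [-2.68, -3.86, 0.14], [-2.1, -4.2, 0.14], [-1.49, -4.46, 0.14], [-0.84, -4.63, 0.14], [-0.17, -4.7, 0.14], [0.5, -4.67, 0.14], [1.16, -4.56, 0.14], [1.79, -4.35, 0.14], [2.39, -4.05, 0.14], [2.94, -3.67, 0.14], [3.43, -3.21, 0.14], [3.85, -2.69, 0.14], [4.2, -2.12, 0.14], [4.46, -1.5, 0.14], [4.62, -0.85, 0.14]] -8.17
```

arm_command([
  [-3.2,-3.4,0],
  [-2.7,-3.9,0],
  [-2.1,-4.2,0],
  [-1.5,-4.5,0],
  [-0.8,-4.6,0],
  [-0.2,-4.7,0],
  [0.5,-4.7,0],
  [1.2,-4.6,0],
  [1.8,-4.3,0],
], twist=[-8.2,-8.2,-8.2,-8.2,-8.2,-8.2,-8.2,-8.2,-8.2], grip=100)

```text
time_s: 1.32
tool_pos: [0.4334, -0.1723, 0.2197]
tool_rot: [-180.0, 0.1, 12.4]
force: [1.2, -0.5, 0.3]
grip_width: 0.087
```

```bash
python3 plan.py .554 .124 .12 67.3 10
```

```text
1.325 [ 0.4334 -0.1723  0.2197] [-1.7997e+02  1.3000e-01  1.2380e+01] [ 1.2 -0.5  0.3]
[[1.81, -2.64, 1.0], [2.06, -2.45, 1.0], [2.28, -2.24, 1.0], [2.49, -2.01, 1.0], [2.67, -1.77, 1.0], [2.82, -1.5, 1.0], [2.96, -1.23, 1.0], [3.06, -0.94, 1.0], [3.13, -0.64, 1.0], [3.18, -0.34, 1.0]] -5.49
```

arm_command([
  [1.8,-2.6,1.0],
  [2.1,-2.5,1.0],
  [2.3,-2.2,1.0],
  [2.5,-2.0,1.0],
  [2.7,-1.8,1.0],
  [2.8,-1.5,1.0],
  [3.0,-1.2,1.0],
  [3.1,-0.9,1.0],
  [3.1,-0.6,1.0],
  [3.2,-0.3,1.0],
], twist=[-5.5,-5.5,-5.5,-5.5,-5.5,-5.5,-5.5,-5.5,-5.5,-5.5])

```text
time_s: 2.58
tool_pos: [0.5546, 0.1368, 0.1093]
tool_rot: [-179.8, 0.1, 69.7]
force: [0.4, -0.3, 0.2]
grip_width: 0.0872
```

```bash
python3 plan.py .554 .124 .035 67.3 8
python3 - <<'E'
from h import *
c=cam("scene"); a=cv2.resize(c["img"][150:350,150:400],None,fx=3,fy=3,interpolation=cv2.INTER_CUBIC)
cv2.imwrite("pics/s2.png",np.clip(a*1.6,0,255).astype('uint8'))
E
```

```text
2.575 [0.5546 0.1368 0.1093] [-1.7975e+02  1.4000e-01  6.9730e+01] [ 0.4 -0.3  0.2]
[[-0.15, 0.05, 0.93], [-0.15, 0.05, 0.93], [-0.15, 0.05, 0.93], [-0.15, 0.05, 0.93], [-0.15, 0.05, 0.93], [-0.15, 0.05, 0.93], [-0.15, 0.05, 0.93], [-0.15, 0.05, 0.93]] 0.3
```

View pics/s2.png

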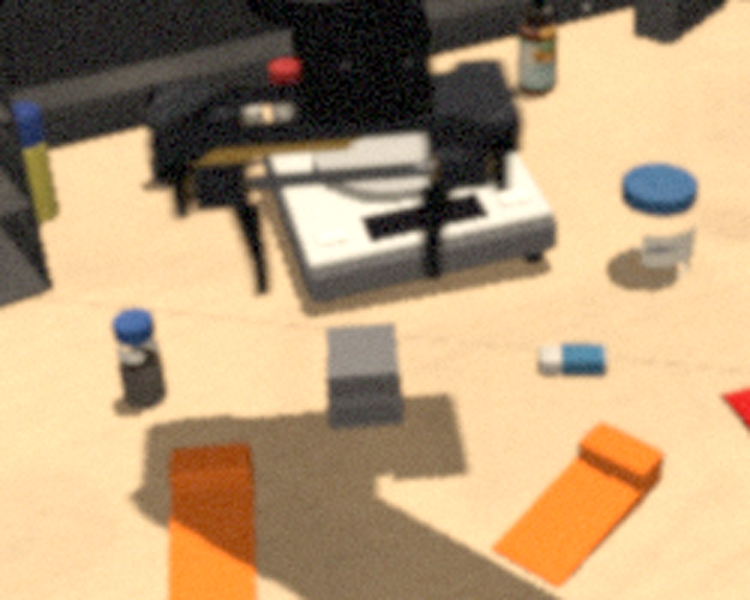

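The fingers straddle the shim (tips at about (262,290) and (432,275) in the crop), in line with it. I'll lower them, then grip.

arm_command([
  [-0.15,0.05,1.0],
  [-0.15,0.05,1.0],
  [-0.15,0.05,1.0],
  [-0.15,0.05,1.0],
  [-0.15,0.05,0.9],
  [-0.15,0.05,0.9],
  [-0.15,0.05,0.8],
  [-0.15,0.05,0.8],
  [0,0,0],
], twist=[0.3,0.3,0.3,0.3,0.3,0.3,0.3,0.3,0])

```text
time_s: 3.75
tool_pos: [0.5525, 0.1257, 0.0268]
tool_rot: [-179.5, 0.1, 67.4]
force: [-0.5, 0.1, 0.1]
grip_width: 0.0866
```

```bash
python3 plan.py .554 .124 .006 67.3 4
```

```text
3.75 [0.5525 0.1257 0.0268] [-1.795e+02  7.000e-02  6.739e+01] [-0.5  0.1  0.1]
[[-0.03, 0.05, 0.52], [-0.03, 0.05, 0.52], [-0.03, 0.05, 0.52], [-0.03, 0.05, 0.52]] 0.02
```

arm_command([
  [0,0,0.5],
  [0,0,0.5],
  [0,0,0.5],
  [0,0,0.4],
  [0,0,0],
], twist=[0,0,0,0,0])

```text
time_s: 4.38
tool_pos: [0.5528, 0.1264, 0.007]
tool_rot: [-179.6, 0.0, 67.4]
force: [0.7, 0.5, -0.6]
grip_width: 0.0873
```

arm_command([
  [0,0,0],
  [0,0,0],
  [0,0,0],
  [0,0,0],
  [0,0,0],
  [0,0,0],
], twist=[0,0,0,0,0,0], grip=0, force=20)

```text
time_s: 5.12
tool_pos: [0.5532, 0.1266, 0.0076]
tool_rot: [-179.6, -0.0, 67.4]
force: [-0.5, -0.3, -0.3]
grip_width: 0.0459
```

```bash
python3 plan.py .554 .124 .006 67.3 4
```

```text
5.125 [0.5532 0.1266 0.0076] [-1.796e+02 -1.000e-02  6.743e+01] [-0.5 -0.3 -0.3]
[[-0.05, 0.04, 0.04], [-0.05, 0.04, 0.04], [-0.05, 0.04, 0.04], [-0.05, 0.04, 0.04]] 0.03
```

Gripped at 45.9 mm, which matches the 46 mm block. Next I'll align the shim with the balance, keeping it back from the foot.

```bash
python3 plan.py .5704 .115 .0072 79 5
```

```text
5.125 [0.5532 0.1266 0.0076] [-1.796e+02 -1.000e-02  6.743e+01] [-0.5 -0.3 -0.3]
[[-0.08, 0.41, 0.01], [-0.1, 0.4, 0.01], [-0.11, 0.4, 0.01], [-0.13, 0.39, 0.01], [-0.15, 0.39, 0.01]] -2.31
```

arm_command([
  [-0.1,0.4,0],
  [-0.1,0.4,0],
  [-0.1,0.4,0],
  [-0.1,0.4,0],
  [-0.15,0.4,0],
  [0,0,0],
], twist=[-2.3,-2.3,-2.3,-2.3,-2.3,0])

```text
time_s: 5.88
tool_pos: [0.5701, 0.1154, 0.0076]
tool_rot: [-179.5, -0.1, 79.3]
force: [-0.1, -0.3, -0.5]
grip_width: 0.0456
```

```bash
python3 plan.py .6374 .102 .0072 79 10
python3 - <<'E'
from h import *
c=cam("scene"); a=cv2.resize(c["img"][180:300,200:350],None,fx=5,fy=5,interpolation=cv2.INTER_CUBIC)
print(w2px(c,[[.6784,.094,0]])*5-[1000,900])
t=cam("top"); b=cv2.resize(t["img"][130:270,230:390],None,fx=4,fy=4,interpolation=cv2.INTER_CUBIC)
cv2.imwrite("pics/s3.png",np.clip(a*1.6,0,255).astype('uint8'))
cv2.imwrite("pics/t3.png",np.clip(b*1.8,0,255).astype('uint8'))
E
```

```text
5.875 [0.5701 0.1154 0.0076] [-1.7952e+02 -6.0000e-02  7.9310e+01] [-0.1 -0.3 -0.5]
[[-0.01, 0.69, 0.0], [-0.01, 0.69, 0.0], [-0.01, 0.69, 0.0], [-0.01, 0.69, 0.0], [-0.01, 0.69, 0.0], [-0.01, 0.69, 0.0], [-0.0, 0.69, 0.0], [-0.0, 0.69, 0.0], [-0.0, 0.69, 0.0], [-0.0, 0.69, 0.0]] 0.03
[[304.39628516 352.65590202]]
```

View pics/s3.png

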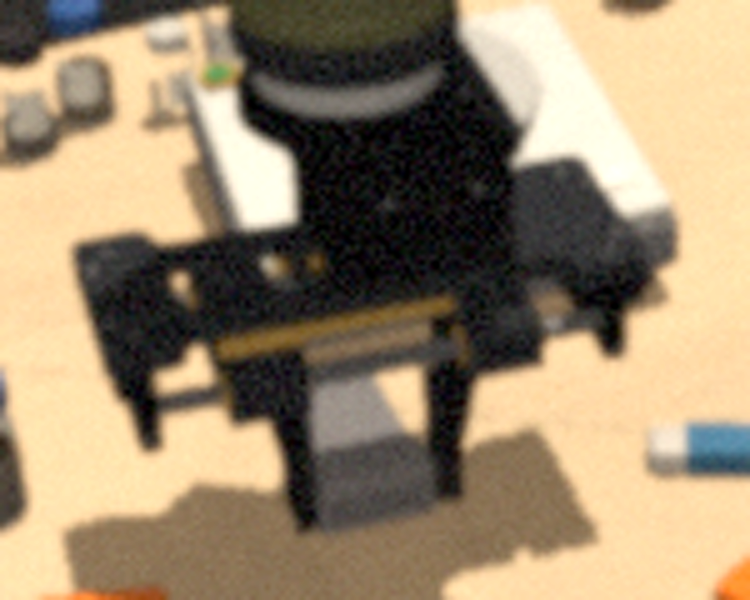

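Run:
```python
from h import *
c=cam("scene"); p=np.array([.5701,.1154]); a=np.radians(79.3); X=np.array([np.cos(a),np.sin(a)]); Y=np.array([np.sin(a),-np.cos(a)])
for z in(.04,.06,.078):
  for x in(-.095,.095):
    for y in(-.0375,0,.0375): print(z,x,y,(w2px(c,[[*(p+x*X+y*Y),z]])*5-[1000,900]).round(0).tolist())
for z in (0,.0076): print("tip",[(w2px(c,[[*(p+x*X+y*Y),z]])*5-[1000,900]).round(0).tolist() for x in(-.03,.03) for y in(-.01,.01)])
```

```text
0.04 -0.095 -0.0375 [[643.0, 440.0]]
0.04 -0.095 0 [[609.0, 382.0]]
0.04 -0.095 0.0375 [[576.0, 328.0]]
0.04 0.095 -0.0375 [[126.0, 550.0]]
0.04 0.095 0 [[108.0, 485.0]]
0.04 0.095 0.0375 [[91.0, 424.0]]
0.06 -0.095 -0.0375 [[645.0, 396.0]]
0.06 -0.095 0 [[609.0, 339.0]]
0.06 -0.095 0.0375 [[576.0, 286.0]]
0.06 0.095 -0.0375 [[120.0, 505.0]]
0.06 0.095 0 [[101.0, 441.0]]
0.06 0.095 0.0375 [[84.0, 380.0]]
0.078 -0.095 -0.0375 [[646.0, 356.0]]
0.078 -0.095 0 [[610.0, 299.0]]
0.078 -0.095 0.0375 [[577.0, 247.0]]
0.078 0.095 -0.0375 [[114.0, 464.0]]
0.078 0.095 0 [[96.0, 400.0]]
0.078 0.095 0.0375 [[78.0, 340.0]]
tip [[[455.0, 515.0]], [[440.0, 483.0]], [[300.0, 549.0]], [[287.0, 516.0]]]
tip [[[454.0, 499.0]], [[439.0, 468.0]], [[298.0, 533.0]], [[286.0, 500.0]]]
```

The shim is gripped and aligned (block at about (375,485) in the crop), and the gripper body stays in front of and above the balance. I'll slide it in using small steps.

arm_command([
  [0,0.4,0],
  [0,0.4,0],
  [0,0.4,0],
  [0,0.4,0],
  [0,0.4,0],
  [0,0.4,0],
  [0,0.4,0],
], twist=[0,0,0,0,0,0,0])

```text
time_s: 6.9
tool_pos: [0.593, 0.1129, 0.0076]
tool_rot: [-178.9, 0.1, 79.4]
force: [-4.6, 0.1, 4.7]
grip_width: 0.0458
```

```bash
python3 plan.py .6374 .102 .0072 79 10
```

```text
6.9 [0.593  0.1129 0.0076] [-1.7886e+02  7.0000e-02  7.9410e+01] [-4.6  0.1  4.7]
[[-0.03, 0.46, 0.0], [-0.02, 0.46, 0.0], [-0.02, 0.46, 0.0], [-0.02, 0.46, 0.0], [-0.02, 0.46, 0.0], [-0.02, 0.46, 0.0], [-0.02, 0.46, 0.0], [-0.02, 0.46, 0.0], [-0.02, 0.46, 0.0], [-0.02, 0.46, 0.0]] 0.04
```

arm_command([
  [-0.05,0.5,0],
  [-0.05,0.5,0],
  [-0.05,0.5,0],
  [-0.05,0.5,0],
  [0,0.5,0],
  [0,0.5,0],
], twist=[0,0,0,0,0,0])

```text
time_s: 7.65
tool_pos: [0.624, 0.106, 0.0076]
tool_rot: [-178.8, 0.0, 79.4]
force: [-4.7, 1.4, 5.7]
grip_width: 0.0461
```

```bash
python3 plan.py .6374 .102 .0072 79 5
python3 - <<'E'
from h import *
c=cam("scene"); a=cv2.resize(c["img"][170:300,190:350],None,fx=5,fy=4.6,interpolation=cv2.INTER_CUBIC)
t=cam("top"); b=cv2.resize(t["img"][120:280,195:415],None,fx=3.6,fy=3.6,interpolation=cv2.INTER_CUBIC)
cv2.imwrite("pics/s4.png",np.clip(a*1.6,0,255).astype('uint8'))
cv2.imwrite("pics/t4.png",np.clip(b*1.8,0,255).astype('uint8'))
E
```

```text
7.65 [0.624  0.106  0.0076] [-178.82    0.     79.43] [-4.7  1.4  5.7]
[[-0.03, 0.28, 0.01], [-0.03, 0.28, 0.01], [-0.03, 0.28, 0.01], [-0.03, 0.28, 0.01], [-0.03, 0.28, 0.01]] 0.09
```

View pics/t4.png

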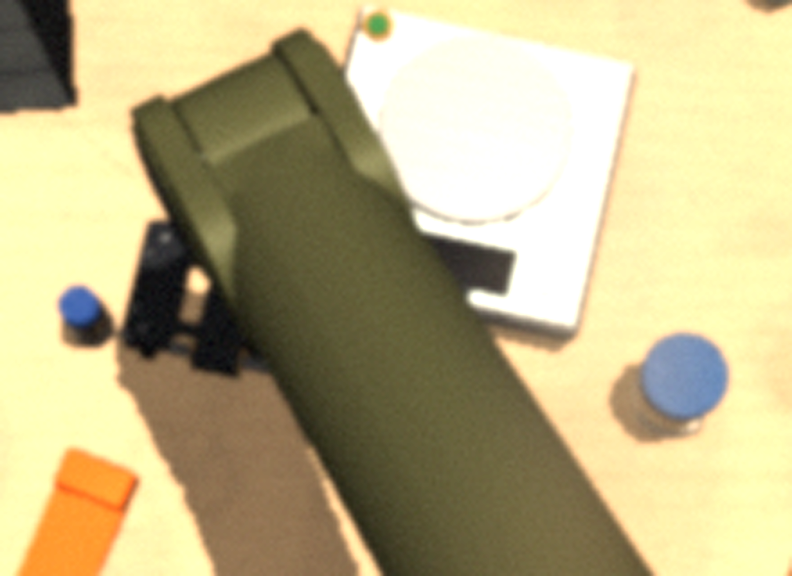

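The balance is barely displaced (its front-right corner is at (578,325), before that (575,328)). The level window is about ±10 mm of shim travel, so I'll do the last 13 mm.

arm_command([
  [-0.05,0.4,0],
  [-0.05,0.4,0],
  [-0.05,0.3,0],
  [0,0.3,0],
], twist=[0,0,0,0])

```text
time_s: 8.25
tool_pos: [0.6374, 0.1027, 0.0076]
tool_rot: [-178.7, -0.0, 79.5]
force: [-6.1, 0.7, 5.5]
grip_width: 0.0456
```

```bash
python3 plan.py .6374 .102 .0072 79 5
```

```text
8.25 [0.6374 0.1027 0.0076] [-1.7873e+02 -2.0000e-02  7.9460e+01] [-6.1  0.7  5.5]
[[-0.01, 0.0, 0.01], [-0.01, 0.0, 0.01], [-0.01, 0.0, 0.01], [-0.01, 0.0, 0.01], [-0.01, 0.0, 0.01]] 0.09
```

arm_command([
  [0,0,0],
  [0,0,0],
  [0,0,0],
  [0,0,0],
  [0,0,0],
], twist=[0,0,0,0,0], grip=85)

```text
time_s: 8.88
tool_pos: [0.6396, 0.1003, 0.0065]
tool_rot: [-179.0, 0.0, 79.4]
force: [0.6, -0.1, 0.4]
grip_width: 0.0735
```

arm_command([
  [0,-0.5,-0.2],
  [0,-2,-0.3],
  [0,-3,-0.5],
  [0,-3,-2],
  [0,-4,-4],
  [-4,-3,-4],
  [-5,-2,-2],
  [-5,-2,0],
  [-5,-2,0],
  [-5,-2,0],
], twist=[0,0,0,0,0,0,0,0,0,0])

```text
time_s: 10.12
tool_pos: [0.3605, -0.0921, 0.1437]
tool_rot: [-179.3, 0.3, 79.9]
force: [0.2, -0.6, 1.1]
grip_width: 0.0737
```

Run:
```python
from h import *
t=cam("top","pics/top5.png"); b=cv2.resize(t["img"][120:280,195:415],None,fx=3.6,fy=3.6,interpolation=cv2.INTER_CUBIC)
cv2.imwrite("pics/t5.png",np.clip(b*1.8,0,255).astype('uint8'))
c=cam("scene","pics/scene5.png"); a=cv2.resize(c["img"][170:310,180:350],None,fx=4,fy=4,interpolation=cv2.INTER_CUBIC)
cv2.imwrite("pics/s5.png",np.clip(a*1.8,0,255).astype('uint8'))
```

```text
(no output)
```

View pics/t5.png

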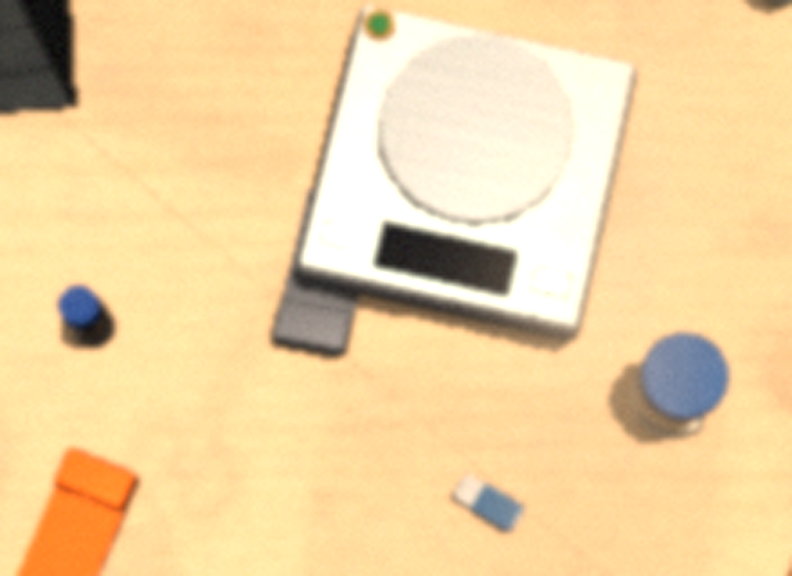

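View pics/s5.png

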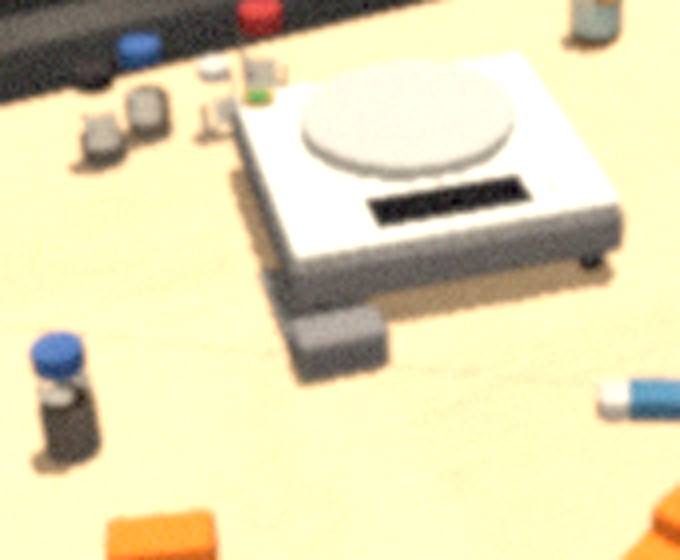

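The shim is under the corner (block at about (315,325) in the top crop), and the vial, jar and eraser have not moved. To put numbers on the lean and foot position, I'll register the top face of the balance between the first and last pictures.

```bash
cat > lean.py <<'E'
from m import *
from scipy.spatial.transform import Rotation as Ro
def pts(q,o): return Ro.from_rotvec([q[4],q[5],0]).apply(Ro.from_euler('z',q[3]).apply(o))+q[:3]
L=.09; o=np.array([[-L,L,0],[-L,-L,0],[L,L,0],[L,-L,0]])
cams=[cam("top"),cam("scene")]; 
ut=lambda p:np.array(p,float)/3.6+[195,120]-.36; us=lambda p:np.array(p,float)/4+[180,170]-.375
c0=[ut([[298,272],[577,328],[360,12],[632,65]]),us([[296,271],[614,205],[230,106],[517,43]])]
c1=[ut([[303,265],[578,325],[364,10],[635,67]]),us([[297,259],[619,208],[235,106],[523,53]])]
def fitb(u,z=None):
    f=lambda q:np.concatenate([(w2px(c,pts(q,o))-v).ravel() for c,v in zip(cams,u)])
    r=least_squares(f,[.738,.006,.052,-.19,0,0]); return r.x,np.abs(r.fun).max()
def show(n,q,e):
    nz=Ro.from_rotvec([q[4],q[5],0]).apply([0,0,1]); b=Ro.from_euler('z',-q[3]).apply(nz)
    print(n,q.round(4),"normal in bal axes",b.round(4),"res",round(e,2))
qa=fitb(c0); qb=fitb(c1); show("click0",*qa); show("click1",*qb)
# ECC registration of top face
u2=[]
for n,k in(("top",0),("scene",1)):
    A=cv2.cvtColor(cv2.imread(f"pics/{n}0.png"),6); B=cv2.cvtColor(cv2.imread(f"pics/{n}5.png"),6)
    m=np.zeros_like(A); cv2.fillConvexPoly(m,c0[k][[0,1,3,2]].round().astype(int),255); m=cv2.dilate(m,np.ones((7,7)))
    H=cv2.getPerspectiveTransform(c0[k].astype('f4'),c1[k].astype('f4')).astype('f4')
    cc,H=cv2.findTransformECC(A,B,H,cv2.MOTION_HOMOGRAPHY,(3,300,1e-7),m,3)
    u2.append(cv2.perspectiveTransform(c0[k][None].astype(float),H.astype(float))[0]); print(n,"ecc",round(cc,4),(u2[-1]-c0[k]).round(2).tolist())
qc=fitb(u2); show("ecc1",*qc)
# shim block
bl=np.array([[-.0525,.023,.024],[-.0525,-.023,.024],[-.0275,.023,.024],[-.0275,-.023,.024]])
q,e=fit(cams[0],bl,ut([[276,336],[343,349],[290,297],[355,312]]),[.68,.09,-.19]); print("shim top",q.round(4),e)
q2,e2=fit(cams[1],bl,us([[299,346],[386,334],[288,318],[377,306]]),[.68,.09,-.19]); print("shim scene",q2.round(4),e2)
for s in(q,q2,np.array([.6396+.0438*np.cos(np.radians(-10.6)),.1003+.0438*np.sin(np.radians(-10.6)),np.radians(-10.6)])):
    for b in(qb,qc):
        ft=pts(b[0],[[-.075,.075,-.045]])[0,:2]; a=s[2]; R=np.array([[np.cos(a),-np.sin(a)],[np.sin(a),np.cos(a)]])
        print("foot in shim",(R.T@(ft-s[:2])).round(4))
E
python3 lean.py
```

```text
click0 [ 0.7407  0.0071  0.0458 -0.1954 -0.0471  0.013 ] normal in bal axes [0.0036 0.0487 0.9988] res 3.9
click1 [ 0.7428  0.0041  0.0435 -0.2006  0.0022  0.0378] normal in bal axes [0.0375 0.0054 0.9993] res 3.17
top ecc 0.994 [[0.91, -1.74], [1.18, -0.83], [1.81, -1.22], [1.0, 0.49]]
scene ecc 0.996 [[0.53, -4.25], [1.11, -0.92], [0.89, -1.43], [0.32, 2.09]]
ecc1 [ 0.7426  0.0041  0.0466 -0.1956  0.0108  0.0402] normal in bal axes [ 0.0416 -0.0028  0.9991] res 3.56
shim top [ 0.6811  0.0883 -0.2132] 1.3552287386885382
shim scene [ 0.6814  0.0917 -0.2515] 0.8202620121867312
foot in shim [0.0005 0.0046]
foot in shim [-0.0002  0.0045]
foot in shim [0.0009 0.0013]
foot in shim [0.0002 0.0011]
foot in shim [-0.0001  0.0004]
foot in shim [-0.0009  0.0003]
```

```bash
cat >> lean.py <<'E'
print("--- delta fit")
t0=.075/2**.5
def P0(p):  # x,y,z,yaw, half sizes a,b ; known lean
    oo=o*[p[4]/L,p[5]/L,1]; R=Ro.from_euler('z',p[3])
    rv=R.apply([-t0,-t0,0])   # normal -> (-t0,+t0) in balance axes
    return p[:3],rv,R.apply(oo)
def res(p):
    t,rv,X=P0(p); W=Ro.from_rotvec(rv).apply(X)+t
    return np.concatenate([(w2px(c,W)-v).ravel() for c,v in zip(cams,c0)])
r=least_squares(res,[.738,.006,.05,-.19,.088,.088]); print(r.x.round(4),np.abs(r.fun).max().round(2))
t,rv,X=P0(r.x); W=Ro.from_rotvec(rv).apply(X)+t; O=X
for nm,u in(("ecc",u2),("click",c1)):
    tgt=[w2px(c,W)+(b-a) for c,a,b in zip(cams,c0,u)]
    g=lambda q:np.concatenate([(w2px(c,Ro.from_rotvec([q[3],q[4],0]).apply(Ro.from_euler('z',q[5]).apply(O))+q[:3])-v).ravel() for c,v in zip(cams,tgt)])
    s=least_squares(g,[*t,0,0,0]); q=s.x; nz=Ro.from_euler('z',-r.x[3]).apply(Ro.from_rotvec([q[3],q[4],0]).apply([0,0,1]))
    print(nm,"move",(q[:3]-t).round(4),"yaw",q[5].round(4),"normal",nz.round(4),"lean",np.hypot(*nz[:2]).round(4),"res",np.abs(s.fun).max().round(2))
E
python3 lean.py | sed -n '/delta/,$p'
```

```text
--- delta fit
[ 0.7387  0.0078  0.048  -0.1942  0.0845  0.0865] 1.69
ecc move [ 0.0019 -0.003   0.0008] yaw -0.0009 normal [-0.0112  0.0028  0.9999] lean 0.0115 res 0.49
click move [ 0.0021 -0.0029 -0.0022] yaw -0.0057 normal [-0.0162  0.0108  0.9998] lean 0.0195 res 0.77
```

By geometry the foot is at x≈0 and y≈1–4 mm on the shim. The image lean is marginal, between 0.010 and 0.019 rad, still slightly toward the near-left. A further push of about 4 mm on the tail stays well within the window and adds margin.

```bash
python3 plan.py .58 .1095 .06 79.4 8
```

```text
10.425 [ 0.3623 -0.0897  0.1433] [-1.7918e+02  1.6000e-01  8.0010e+01] [ 0.6  0.6 -0.9]
[[2.92, 2.25, 1.04], [2.93, 2.24, 1.04], [2.93, 2.24, 1.04], [2.93, 2.24, 1.04], [2.94, 2.23, 1.04], [2.94, 2.23, 1.04], [2.94, 2.23, 1.04], [2.95, 2.22, 1.04]] 0.08
```

arm_command([
  [2.9,2.2,1.0],
  [2.9,2.2,1.0],
  [2.9,2.2,1.0],
  [2.9,2.2,1.0],
  [2.9,2.2,1.0],
  [2.9,2.2,1.0],
  [2.9,2.2,1.0],
  [2.5,2.0,0.8],
  [0,0,0],
  [0,0,0],
], twist=[0,0,0,0,0,0,0,0,0,0], grip=0)

```text
time_s: 11.68
tool_pos: [0.5801, 0.1311, 0.0603]
tool_rot: [-179.1, -0.6, 81.2]
force: [-0.2, 0.8, 0.3]
grip_width: 0.0006
```

```bash
python3 plan.py .598 .1065 .010 79.4 6
```

```text
11.675 [0.5801 0.1311 0.0603] [-179.14   -0.64   81.2 ] [-0.2  0.8  0.3]
[[-0.36, 0.36, 0.84], [-0.36, 0.36, 0.84], [-0.36, 0.36, 0.84], [-0.35, 0.36, 0.84], [-0.35, 0.36, 0.84], [-0.35, 0.37, 0.84]] 0.3
```

arm_command([
  [-0.4,0.2,0.9],
  [-0.4,0.2,0.9],
  [-0.4,0.3,0.9],
  [-0.4,0.3,0.9],
  [-0.3,0.3,0.8],
  [-0.2,0.3,0.5],
  [0,0,0],
  [0,0,0],
], twist=[0.3,0.3,0.3,0.3,0.3,0.3,0,0])

```text
time_s: 12.68
tool_pos: [0.5919, 0.1035, 0.0077]
tool_rot: [-179.1, -0.5, 79.1]
force: [0.8, -0.9, -0.6]
grip_width: 0.0007
```

```bash
python3 plan.py .624 .101 .010 79.4 8
```

```text
12.675 [0.5919 0.1035 0.0077] [-179.14   -0.48   79.07] [ 0.8 -0.9 -0.6]
[[0.05, 0.4, -0.03], [0.05, 0.4, -0.03], [0.05, 0.4, -0.03], [0.04, 0.4, -0.03], [0.04, 0.4, -0.03], [0.04, 0.4, -0.03], [0.04, 0.4, -0.03], [0.04, 0.4, -0.03]] -0.04
```

arm_command([
  [0.15,0.5,0],
  [0.1,0.5,0],
  [0.1,0.4,0],
  [0,0.4,0],
  [0,0.3,0],
  [0,0,0],
], twist=[0,0,0,0,0,0])

```text
time_s: 13.42
tool_pos: [0.6155, 0.1037, 0.0083]
tool_rot: [-179.2, -0.5, 79.1]
force: [0.7, 0.8, 0.8]
grip_width: 0.0005
```

arm_command([
  [0,0.2,0],
  [0,0.2,0],
], twist=[0,0])

```text
time_s: 13.68
tool_pos: [0.6187, 0.103, 0.0082]
tool_rot: [-179.1, -0.5, 79.1]
force: [-4.2, -0.5, 3.2]
grip_width: 0.0004
```

arm_command([
  [0,0.2,0],
  [0,0.2,0],
], twist=[0,0])

```text
time_s: 13.92
tool_pos: [0.6194, 0.1033, 0.0079]
tool_rot: [-178.8, -0.4, 79.2]
force: [-5.1, 0.6, 3.9]
grip_width: 0.0004
```

arm_command([
  [0,0.3,0],
  [0,0.3,0],
], twist=[0,0])

```text
time_s: 14.18
tool_pos: [0.6208, 0.1036, 0.0075]
tool_rot: [-178.3, -0.3, 79.3]
force: [-7.6, 0.4, 5.2]
grip_width: 0.0003
```

arm_command([
  [0,0.4,0],
  [0,0.4,0],
], twist=[0,0])

```text
time_s: 14.42
tool_pos: [0.6228, 0.1038, 0.0071]
tool_rot: [-177.6, -0.1, 79.4]
force: [-8.7, -0.9, 6.3]
grip_width: 0.0006
```

arm_command([
  [0,-1,0],
  [0,-2,-0.3],
  [0,-3,-0.5],
  [0,-3,-2],
  [0,-4,-4],
  [-4,-3,-4],
  [-5,-2,-2],
  [-5,-2,0],
  [-5,-1,0],
  [-5,-1,0],
], twist=[0,0,0,0,0,0,0,0,0,0])

```text
time_s: 15.68
tool_pos: [0.3646, -0.0953, 0.1445]
tool_rot: [-178.5, 0.3, 79.8]
force: [1.4, -0.4, -0.4]
grip_width: 0.0005
```

```bash
python3 - <<'E'
from h import *
t=cam("top","pics/top6.png"); c=cam("scene","pics/scene6.png")
A=t["img"][160:260,250:350]; a=cv2.resize(A,None,fx=4,fy=4,interpolation=cv2.INTER_CUBIC)
B=c["img"][210:280,230:330]; b=cv2.resize(B,None,fx=4,fy=4,interpolation=cv2.INTER_CUBIC); b=cv2.copyMakeBorder(b,0,120,0,0,0)
cv2.imwrite("pics/ts6.png",np.clip(np.hstack([a,b])*1.8,0,255).astype('uint8'))
# block displacement between 5 and 6
for n,(y,x,h,w) in dict(top=(203,270,18,26),scene=(246,250,22,30)).items():
    g=[cv2.cvtColor(cv2.imread(f"pics/{n}{k}.png"),6)[y:y+h,x:x+w].astype('f4') for k in(5,6)]
    print(n,cv2.phaseCorrelate(g[0],g[1]))
E
sed 's/}5\.png/}6.png/' lean.py > lean6.py; python3 lean6.py | grep -A9 -e ecc -e delta | grep -v shim
```

```text
top ((0.7309972818973076, -0.9782418778798174), 0.8838782707850138)
scene ((-1.0231559241248398, -0.3374568421580886), 0.7774671792984009)
top ecc 0.9942 [[0.79, -1.97], [1.15, -0.94], [1.87, -1.42], [1.05, 0.51]]
scene ecc 0.9961 [[0.39, -4.49], [1.2, -1.01], [1.04, -1.5], [0.11, 2.06]]
ecc1 [ 0.7428  0.0041  0.0467 -0.1967  0.0122  0.0417] normal in bal axes [ 0.0432 -0.0038  0.9991] res 3.4
--- delta fit
[ 0.7387  0.0078  0.048  -0.1942  0.0845  0.0865] 1.69
ecc move [ 0.0022 -0.003   0.001 ] yaw -0.0019 normal [-0.0093  0.0017  1.    ] lean 0.0095 res 0.71
click move [ 0.0021 -0.0029 -0.0022] yaw -0.0057 normal [-0.0162  0.0108  0.9998] lean 0.0195 res 0.77
```

View pics/ts6.png

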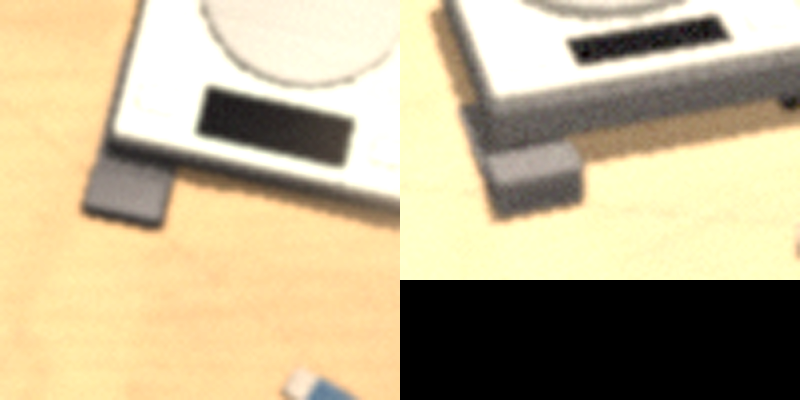

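The shim advanced about 2 mm and the lean fell by the expected 0.002 rad. Geometry gives about 0 rad of lean and the image about +0.009. One more push of about 3 mm splits the difference.

```bash
python3 plan.py .585 .105 .05 79.4 8
```

```text
15.875 [ 0.3651 -0.0938  0.1441] [-1.7839e+02  1.4000e-01  7.9700e+01] [0.3 0.4 0.7]
[[2.94, 2.26, 1.18], [2.94, 2.26, 1.18], [2.94, 2.26, 1.18], [2.94, 2.25, 1.18], [2.94, 2.25, 1.18], [2.94, 2.25, 1.18], [2.95, 2.25, 1.18], [2.95, 2.25, 1.18]] 0.04
```

arm_command([
  [2.8,2.2,1.1],
  [2.8,2.2,1.1],
  [2.8,2.2,1.1],
  [2.8,2.2,1.1],
  [2.8,2.2,1.1],
  [2.7,2.2,1.1],
  [2.5,2.0,1.0],
  [1.5,1.5,0.8],
  [0,0,0],
  [0,0,0],
], twist=[0,0,0,0,0,0,0,0,0,0])

```text
time_s: 17.12
tool_pos: [0.5727, 0.1041, 0.0547]
tool_rot: [-178.9, -0.5, 80.7]
force: [-0.1, -0.1, -0.8]
grip_width: 0.0004
```

```bash
python3 plan.py .598 .107 .010 79.4 6
```

```text
17.125 [0.5727 0.1041 0.0547] [-178.87   -0.49   80.68] [-0.1 -0.1 -0.8]
[[0.12, 0.41, 0.74], [0.12, 0.41, 0.74], [0.12, 0.41, 0.74], [0.12, 0.41, 0.74], [0.12, 0.41, 0.74], [0.12, 0.41, 0.74]] 0.21
```

arm_command([
  [0.1,0.4,0.8],
  [0.1,0.4,0.8],
  [0.1,0.4,0.8],
  [0.1,0.4,0.8],
  [0.1,0.3,0.7],
  [0,0.2,0.4],
  [0,0,0],
  [0,0,0],
], twist=[0.2,0.2,0.2,0.2,0.2,0.2,0,0])

```text
time_s: 18.12
tool_pos: [0.5944, 0.1037, 0.0088]
tool_rot: [-178.9, -0.4, 79.2]
force: [-0.5, 0.2, -0.4]
grip_width: 0.0008
```

arm_command([
  [0,0.4,0],
  [0,0.4,0],
  [0,0.4,0],
  [0,0.3,0],
  [0,0,0],
], twist=[0,0,0,0,0])

```text
time_s: 18.75
tool_pos: [0.6109, 0.1005, 0.0094]
tool_rot: [-179.0, -0.4, 79.2]
force: [0.2, -0.3, -0.4]
grip_width: 0.0008
```

arm_command([
  [0.2,0.4,0],
  [0.1,0.4,0],
  [0,0.3,0],
  [0,0.3,0],
], twist=[0,0,0,0])

```text
time_s: 19.25
tool_pos: [0.6232, 0.1017, 0.0089]
tool_rot: [-178.7, -0.3, 79.3]
force: [-9.2, 0.7, 6.4]
grip_width: 0.0001
```

arm_command([
  [0,0.3,0],
  [0,0.3,0],
], twist=[0,0])

```text
time_s: 19.5
tool_pos: [0.6233, 0.102, 0.0082]
tool_rot: [-178.0, -0.1, 79.4]
force: [-6.8, 0.2, 5.6]
grip_width: 0.0006
```

arm_command([
  [0,0.4,0],
  [0,0.4,0],
  [0,0.4,0],
], twist=[0,0,0])

```text
time_s: 19.88
tool_pos: [0.6244, 0.1025, 0.007]
tool_rot: [-176.7, 0.2, 79.6]
force: [-8.3, 0.1, 6.8]
grip_width: 0.0007
```

arm_command([
  [0,0.5,0],
  [0,0.4,0],
], twist=[0,0])

```text
time_s: 20.12
tool_pos: [0.626, 0.103, 0.0063]
tool_rot: [-175.9, 0.4, 79.8]
force: [-8.6, -0.7, 6.6]
grip_width: 0.0003
```

arm_command([
  [0,-1,0],
  [0,-2,-0.3],
  [0,-3,-0.5],
  [0,-3,-2],
  [0,-4,-4],
  [-4,-3,-4],
  [-5,-2,-2],
  [-5,-2,0],
  [-5,-1,0],
  [-5,-1,0],
], twist=[0,0,0,0,0,0,0,0,0,0])

```text
time_s: 21.38
tool_pos: [0.3721, -0.0962, 0.1523]
tool_rot: [-176.5, 0.8, 80.2]
force: [0.3, -0.6, -0.1]
grip_width: 0.0006
```

```bash
python3 - <<'E'
from h import *
t=cam("top","pics/top7.png"); c=cam("scene","pics/scene7.png")
A=t["img"][120:280,195:415]; cv2.imwrite("pics/t7.png",np.clip(cv2.resize(A,None,fx=3.6,fy=3.6,interpolation=cv2.INTER_CUBIC)*1.8,0,255).astype('uint8'))
for n,(y,x,h,w) in dict(top=(203,270,18,26),scene=(246,250,22,30)).items():
    g=[cv2.cvtColor(cv2.imread(f"pics/{n}{k}.png"),6)[y:y+h,x:x+w].astype('f4') for k in(5,6,7)]
    print(n,cv2.phaseCorrelate(g[0],g[2])[0],cv2.phaseCorrelate(g[1],g[2])[0])
E
sed 's/}5\.png/}7.png/' lean.py > lean7.py; python3 lean7.py | grep ecc
```

```text
top (0.6703991727005914, -1.0305365513936877) (0.42732615538352015, -0.9527796164047295)
scene (-1.5694652972734744, -1.0387631818307401) (-0.6667613233715386, -0.7647445682244314)
top ecc 0.994 [[0.44, -3.43], [-0.01, -1.44], [2.43, -2.84], [1.45, 0.15]]
scene ecc 0.996 [[-1.04, -5.2], [-0.28, -0.89], [0.95, -2.42], [0.41, 2.05]]
ecc1 [ 0.7451  0.0045  0.0466 -0.2129  0.0137  0.0388] normal in bal axes [ 0.0408 -0.0052  0.9992] res 3.72
ecc move [ 0.0044 -0.0026  0.0008] yaw -0.0184 normal [-0.0119  0.      0.9999] lean 0.0119 res 0.52
```

View pics/t7.png

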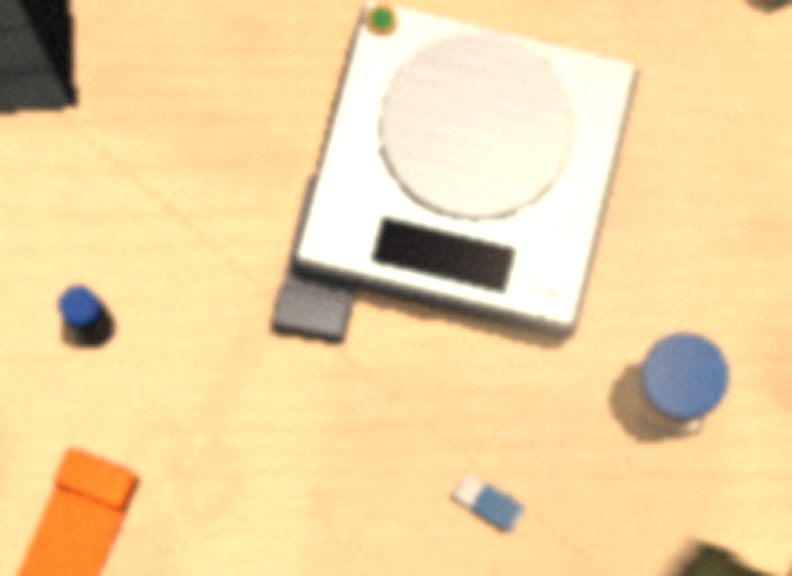

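On that push the balance moved with the shim (about 3 mm, 1° of yaw). That is the stronger resistance expected at level, so I'll stop here. The vial, jar and eraser are unmoved and the arm is clear, so I'm handing in.

```bash
python3 -c "
from h import *
print(env.sign_off())"
```

```text
the job is handed in; nothing more can be done
None
```

I slid the shim under the near left foot and handed the job in at about 21 s. By position the balance should be level, but my image check of the lean was only borderline.

**What I did:** I gripped the shim's block by its sides and turned it about 12° into line with the balance, keeping it on the desk. I then slid it under the foot and let go. Two short pushes on its tail with shut fingers followed, and the arm backed clear.

**Last checks:**
- **Foot on the shim:** after the first slide the foot was at x ≈ 0 and y ≈ 1–4 mm on the shim. The first push advanced the shim about 2 mm. I did not re-measure after the second push, but I estimate x at −2 to −3 mm. The level point is −2 mm.
- **Balance:** it moved about 5 mm in total (limit 30 mm). On the last push it moved along with the shim and turned about 1°, so I stopped there.
- **Vial, jar and eraser:** they stayed at the same pixels throughout. No forces near the limits were seen.

**Disagreement:** the lean from the images read 0.0115, then 0.0095, then 0.012 rad, against the 0.012 limit. A rougher hand-picked estimate after the first slide gave 0.0195. The last reading leans straight forward, while a short near left foot would make it lean diagonally, so part of it is probably measurement bias. I relied on the foot position and on the balance moving with the shim.

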